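# Shut the flip waffle iron and turn it over

## Robot

A 6-joint arm with a two-finger parallel gripper is mounted at the origin on a cart in front of the work surface, level with it; the furniture and walls round the work are solid. World frame = base frame: x ahead of the robot, y to its left, z up, the work surface at z = 0. Lengths are in m, angles in rad, forces in N, time in s.
With the tool pointing down it reaches from about 0.35 to 0.775 m from the base axis. Payload 7.3 kg.
Tool frame: the origin (TCP) lies at the centre of the arm's flange, where the gripper is bolted on; the fingertips stand 178 mm ahead of it and the grasp point (between the pads) lies 159 mm ahead of it; z points along the fingers, y is the line along which they close (so a half turn about z gives the same grasp; the last joint's range is limited). The gripper opens to 92 mm and grips with 3 to 60 N. Pads are 19 mm wide; open, the fingers measure 130 mm over their backs; the gripper's body (75 mm by 190 mm) begins 47 mm behind the grasp point.
Start: joints at [1.116, 0.342, 1.524, -0, 1.275, -0.146], TCP at [0.16, 0.5, 0.405] pointing down, gripper open.
Joint ranges: [-2.53, 2.53], [-0.77, 2.02], [0.04, 2.7], [-1, 4.14], [0.28, 2.66], [-3.11, 3.11]. Speed limits (rad/s): [2.57, 2.57, 3.14, 3.14, 3.14, 3.14].

## Interface

Orientations are given as [roll, pitch, yaw] about the fixed x, y, z axes, in that order (R = Rz(yaw) Ry(pitch) Rx(roll)).
In Python, from cell import robot gives the robot as it stands.
- The arm moves only by the shell command python3 drive.py [OPENING] [FORCE], which reads ROWS from standard input. ROWS is a JSON object whose key "ticks" holds a list of rows, 1 to 8 of them, each of 6 numbers: dx, dy, dz in units of 5 mm, then a rotation vector rx, ry, rz in rad; each row shifts and turns the commanded pose from where the row before left it, along the tool's axes as they then stand; what a row does not reach is not made up. A row lasts 1/12 s, in which the tool goes at most 0.0417 m and 0.125 rad, less where a joint would pass 70% of its speed; a pose out of reach is approached as far as the arm can. OPENING is the finger opening in m, set as the command begins (- or left out keeps the last). The fingers move at their own pace and stop on an object; FORCE is the grip in N (left out, the last holds). Time passes only in rows, so rows that do not move let the fingers close. It prints the time, the measured TCP pose, the force, the opening and the grip force at its end. Input that does not fit is refused with a message, and nothing moves.
- robot.observe(): the state, without advancing time (a new reading comes with each control period).
- robot.read_camera(name): name is "side" or "top"; returns a dict with "image" (420x560x3 uint8, red, green, blue), "fx", "fy", "cx", "cy" (pixels), "k1" (the pictures are not rectified: a ray, as slopes to the right and down, at radius r is drawn at 1 + k1 r^2 times it, then the intrinsics apply), "pose" (4x4, takes a point from camera to world coordinates). Camera axes: x right, y down, z forward; pixel columns grow to the right and rows downward; lengths in m; the calibration is good to about 2 mm. A picture is of the moment at which its call begins. There is no depth.
- robot.hand_in(): hands the job in; it is judged then, once.
The state is a dict: "time": time; "qpos": joint angles; "qvel": joint speeds; "joint_efforts": joint torques, N m; "tool_pos": TCP position; "tool_rot": TCP orientation; "contact_force": force on the tool from outside, world axes, zero at the start; "torque": the same for the moment, N m; "opening": finger opening in m; "grip_force": force on a finger pad.
Only numpy, scipy, OpenCV 4.12 (cv2) and the standard library are available. Lean on these libraries where they do the work, as an engineer would, in place of code of your own. Each camera call takes 0.05 s, during which the arm holds its last target. There are 200 camera calls.

## Task

Shut the waffle iron and turn it over, as one does once the batter is in: push the raised lid over until it lies fully shut, and only then push the round head over, clockwise as seen from its handle, through the half turn to its stop so that the lid is underneath. Do it by pushing with the fingertips only: do not grip or lift the iron or shove it out of its place, and leave the other things on the worktop alone.

Things in the scene. Friction and masses are not known exactly. Their poses are not given: they have to be found in the camera images.
- waffle_iron: Stand of a flip waffle iron (about 3 kg in all), loose on rubber feet: grey tray 220 x 150 mm, 17 mm high, and a grey post 120 mm high, 74 mm wide, 118 to 154 mm behind the origin. Origin: on the worktop below the middle of the round head. x points from the handle to the post (away from the user), y to the user's left, z up. Turned 0.1 to 0.7 rad anticlockwise from facing the robot.
- head_mid (a point): Middle of the round head, on the level shaft (stand's x axis) from the post, 105 mm above the worktop. Shut, the head is a metal disc of radius 75 mm, 48 mm thick: 24 mm of lower shell and 24 mm of lid; outer edges bevelled 9 x 12 mm. A black two-part handle (34 mm wide, 30 thick) lies on the shaft axis at the front, 69 to 131 mm before the middle. Turning, the head clears the tray.
- iron_head (a joint): Turn of the head about the shaft, rad. 0 = as found, lid side up (a stop). Grows clockwise as seen from the handle: the user's right edge goes down, the left edge comes up and over to the right; pi = turned over, lid underneath (a stop). Shut, it is balanced; the shaft is stiff (0.22 N m, about 3 N at the rim), so it stays where it is left.
- iron_lid (a joint): Opening angle of the lid, rad: 0 = shut flat on the lower shell (a stop), 1.35 to 1.6 = standing open as found. The hinge lies across the back of the head, 82 mm behind head_mid and level with it. The hinge is stiff (0.45 N m): the lid stays wherever it is left, so it must be pushed the whole way (2 to 4 N at the handle).
- lid_tip (a point): Middle of the end of the lid's half of the handle (34 mm wide, 15 mm thick), 213 mm from the lid hinge and 8 mm out from the lid's inner plane. The lid's outer side, which faces away from the user while it stands open, is the side to push: the handle's outer face lies 15 mm and the disc's 24 mm from the inner plane.
- rim_right (a point): Point on the rim of the head at the user's right, in the plane between the two shells, 75 mm from the shaft axis; it turns with the head (goes down first).
- rim_left (a point): The same at the user's left, across the head; it turns with the head (comes up first).
- syrup_bottle: Bystander: sauce bottle, 59 mm across, 203 mm tall, left of the iron. Origin under its foot.
- shaker: Bystander: salt shaker, 44 mm across, 90 mm tall, left of the iron near the front. Origin under its foot.
- bowl: Bystander: small bowl, 115 mm across, 50 mm tall, right of the iron. Origin under its foot.

How it is judged:
By the outcome, as a careful person would: the job done as asked, in the order asked, and still so for the second after the job is handed in, with the robot touching nothing.
It also fails if it takes over 53 s, if anything falls off the work surface, if the arm or the gripper's body presses on something with over 40 N, if the wrist force passes 120 N, or if a joint passes its speed limit or range.

## Working session

There is one attempt and no reset: what is moved stays moved. The work goes in short steps, Python scripts to look and compute and a shell command to move; the robot and the scene stay as the last step left them, time stands still between calls to the robot, and variables do not carry over. Pictures are saved under pics/ and viewed, at most 10 in all, crops included, and the job is handed in when it is done.

```bash
ls; mkdir -p pics; python3 - <<'E'
from cell import robot
import cv2
print(robot.observe())
for n in("side","top"):
    c=robot.read_camera(n); cv2.imwrite(f"pics/{n}0.png",c["image"][:,:,::-1]); print(n,{k:v for k,v in c.items() if k!="image"})
E
```

```text
cell.py
drive.py
pics
{'time': 0.0, 'qpos': array([ 1.11600684e+00,  3.42712593e-01,  1.52500978e+00, -2.47828759e-05,
        1.27542649e+00, -1.45996109e-01]), 'qvel': array([-0.00011855, -0.00121477, -0.00062954, -0.00054962, -0.00102114,
       -0.00133969]), 'joint_efforts': array([ 6.04382421e-04, -4.31247711e+01, -2.44216883e+01,  7.17212283e-02,
        5.60665573e-02, -1.83836064e-04]), 'tool_pos': array([0.15947054, 0.5000478 , 0.40405255]), 'tool_rot': array([-3.14004955e+00, -2.02947933e-04,  2.83280635e+00]), 'contact_force': array([-0.11180515,  0.00388695,  0.19935726]), 'torque': array([ 0.03186991, -0.04216205, -0.00840873]), 'grip_force': 0.0, 'opening': 0.0915017114152837}
side {'fx': 489.3842397953369, 'fy': 489.3842397953369, 'cx': 285.17005380746326, 'cy': 201.9753018676101, 'k1': 0.003392419702428261, 'pose': array([[ 0.8391305 , -0.28986484,  0.46025903,  0.04818335],
       [-0.54353305, -0.41452564,  0.72989062, -0.88425402],
       [-0.02078046, -0.86263948, -0.50539223,  0.68310117],
       [ 0.        ,  0.        ,  0.        ,  1.        ]])}
top {'fx': 408.396023650645, 'fy': 408.396023650645, 'cx': 280.47705341489643, 'cy': 213.55267209692173, 'k1': 0.014591618342935875, 'pose': array([[-0.0270857 , -0.99840189,  0.04959869,  0.50754787],
       [-0.99961335,  0.02673977, -0.00762507, -0.03175337],
       [ 0.00628663, -0.04978605, -0.99874012,  1.02672756],
       [ 0.        ,  0.        ,  0.        ,  1.        ]])}
```

View pics/side0.png

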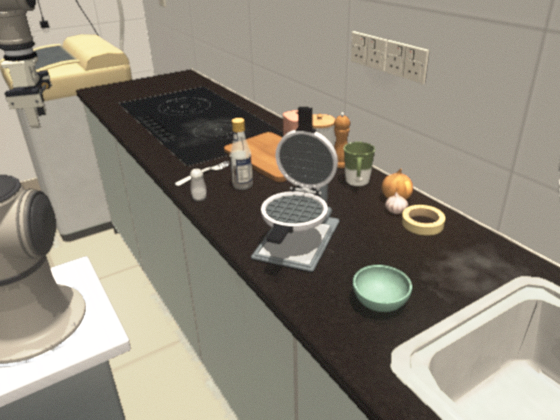

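View pics/top0.png

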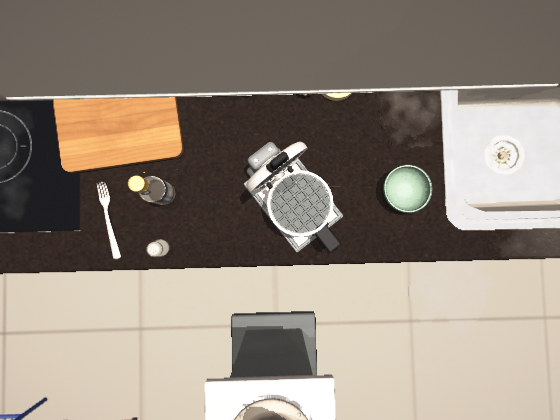

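The side view shows the lid upright, with its handle tip near (306,113), the bowl at (382,288), the bottle at (242,160) and the shaker at (198,184). In the top view the lower shell is centred near (300,204), its handle ends near (327,240) and the post is near (264,155). I'll zoom in to get precise points.

```bash
cat > h.py <<'E'
import numpy as np, cv2
from cell import robot
def ray(c,u,v):
    d=np.array([(u-c["cx"])/c["fx"],(v-c["cy"])/c["fy"]]); s=d.copy()
    for _ in range(5): s=d/(1+c["k1"]*(s@s))
    P=c["pose"]; return P[:3,3],P[:3,:3]@np.array([s[0],s[1],1])
def onz(c,u,v,z):
    o,d=ray(c,u,v); return o+d*(z-o[2])/d[2]
def proj(c,p):
    P=c["pose"]; q=P[:3,:3].T@(np.asarray(p)-P[:3,3]); s=q[:2]/q[2]; s=s*(1+c["k1"]*(s@s))
    return s[0]*c["fx"]+c["cx"],s[1]*c["fy"]+c["cy"]
E
python3 - <<'E'
import cv2,numpy as np
a=cv2.imread("pics/top0.png")[130:260,230:350]; b=cv2.imread("pics/side0.png")[95:275,235:355]
a=cv2.resize(a,None,fx=3.25,fy=3.25,interpolation=cv2.INTER_CUBIC)
b=cv2.resize(b,None,fx=3.25,fy=3.25,interpolation=cv2.INTER_CUBIC)
o=np.zeros((590,790,3),np.uint8);o[:a.shape[0],:a.shape[1]]=a;o[:b.shape[0],400:400+b.shape[1]]=b[:590]
for k in range(0,390,65):
    cv2.putText(o,str(230+k*20//65),(k,420),0,.4,(255,255,255),1);cv2.putText(o,str(235+k*20//65),(400+k,588),0,.4,(0,255,255),1)
    for y in range(0,590,65):
        cv2.circle(o,(k,y),1,(0,0,255),-1);cv2.circle(o,(400+k,y),1,(0,0,255),-1)
cv2.imwrite("pics/crop.png",o)
E
```

```text
(no output)
```

View pics/crop.png

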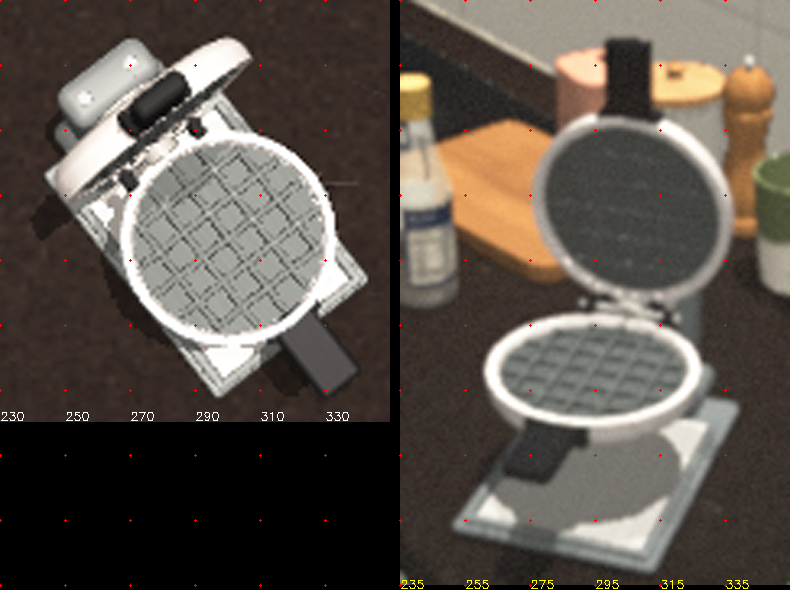

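```bash
python3 - <<'E'
from h import *
T=robot.read_camera("top");S=robot.read_camera("side")
f=lambda x,y:(230+x/3.25,130+y/3.25); g=lambda x,y:(235+(x-400)/3.25,95+y/3.25)
m=onz(T,*f(228,239),.105); print("mid",m, "r",[np.linalg.norm(onz(T,*f(*p),.105)-m) for p in((121,239),(335,239),(228,130),(228,347))])
h=onz(T,*f(343.5,382.5),.105); d=(m-h)[:2]; print("handle",h,np.linalg.norm(d),np.arctan2(d[1],d[0]))
c=[onz(T,*f(*p),.017) for p in((219,396),(367,277),(46,176))]
for p in c: print("tray",p)
w=c[1]-c[0]; l=c[2]-c[0]; print(np.linalg.norm(w),np.linalg.norm(l),np.arctan2(w[0],-w[1]),np.arctan2(l[1],l[0]))
print("tray y-mid",(c[0]+c[1])/2)
p=onz(T,*f(105,85),.12);print("post",p,np.linalg.norm((p-m)[:2]),np.arctan2(*(p-m)[1::-1]))
# lid tip edge: triangulate
for a,b in(((165,92),(628,40)),):
    o1,d1=ray(T,*f(*a));o2,d2=ray(S,*g(*b))
    A=np.c_[d1,-d2];t=np.linalg.lstsq(A,o2-o1,rcond=None)[0];print("tip",o1+t[0]*d1,o2+t[1]*d2)
# lid tip for angles
for yaw in(.5,.55,.6):
  ux=np.array([np.cos(yaw),np.sin(yaw),0])
  for th in(1.35,1.475,1.6):
    hinge=m+.082*ux
    q=hinge+.213*(-np.cos(th)*ux+[0,0,np.sin(th)])+.008*(np.sin(th)*ux+[0,0,np.cos(th)])
    u,v=proj(T,q);a,b=proj(S,q);print(yaw,th,q.round(3),((u-230)*3.25,(v-130)*3.25),((a-235)*3.25+400,(b-95)*3.25))
for n,(u,v),z in(("bowl",(408,189),.03),("shaker",(155,248),.09),("bottlecap",(137,184),.203)):print(n,onz(T,u,v,z))
print("wall",onz(T,280,95,0.),"front",onz(T,280,264,0.))
E
```

```text
mid [ 0.57481323 -0.08392154  0.105     ] r [np.float64(0.07449662829104715), np.float64(0.07454700141900399), np.float64(0.0763876474835352), np.float64(0.07508499005531323)]
handle [ 0.47306114 -0.16098078  0.105     ] 0.1276386071937314 0.6481716203817188
tray [ 0.46212804 -0.07855412  0.017     ]
tray [ 0.54939208 -0.19394938  0.017     ]
tray [0.63315546 0.04870327 0.017     ]
0.14467577145025803 0.21317791711737732 0.6474691376676425 0.639698919827631
tray y-mid [ 0.50576006 -0.13625175  0.017     ]
post [ 0.68219942 -0.00152116  0.12      ] 0.13535736721228409 0.6544988042269666
tip [ 0.63915783 -0.04027752  0.31948314] [ 0.63832947 -0.03976769  0.31932285]
0.5 1.35 [ 0.613 -0.063  0.315] (np.float64(208.763973162578), np.float64(141.2270675185673)) (np.float64(616.4605449424656), np.float64(64.53289470105166))
0.5 1.475 [ 0.636 -0.051  0.318] (np.float64(184.2369334797202), np.float64(98.12550098489265)) (np.float64(634.2523374107366), np.float64(47.351002403154205))
0.5 1.6 [ 0.659 -0.038  0.318] (np.float64(159.35843346424298), np.float64(55.75081638287224)) (np.float64(651
[... 526 characters left out ...]
654))
0.6 1.35 [ 0.61  -0.06   0.315] (np.float64(202.07463617793724), np.float64(145.5561557181798)) (np.float64(610.4647718688129), np.float64(63.65501721896682))
0.6 1.475 [ 0.632 -0.045  0.318] (np.float64(173.40869778851544), np.float64(105.11582988277091)) (np.float64(624.7149746830612), np.float64(46.003959927274124))
0.6 1.6 [ 0.654 -0.03   0.318] (np.float64(144.39796913378774), np.float64(65.3850622892933)) (np.float64(638.5415599132893), np.float64(33.57403345764559))
bowl [ 0.60893559 -0.35360574  0.03      ]
shaker [0.4831425  0.24911604 0.09      ]
bottlecap [0.61591558 0.24986013 0.203     ]
wall [ 0.86125974 -0.04657734  0.        ] front [ 0.43227703 -0.03497728  0.        ]
```

```bash
python3 - <<'E'
from h import *
T=robot.read_camera("top");S=robot.read_camera("side")
for n,p in(("wallbase L",(200,72)),("wallbase R",(470,235)),("ring",(423,225)),("mill",(341,163)),("cup",(357,183)),("canister",(318,165))):
    q=onz(S,*p,0);print(n,q.round(3),proj(T,q))
for h in(.2,.3,.4,.5,.6,.7,.8):
    print(h,[(onz(T,u,v,h)[:2].round(3),np.round(proj(S,onz(T,u,v,h)))) for u,v in((0,99),(280,94),(560,87))])
E
```

```text
wallbase L [1.028 1.456 0.   ] (np.float64(-331.3813485098648), np.float64(39.591395957400266))
wallbase R [ 0.954 -0.29   0.   ] (np.float64(374.1447750662735), np.float64(56.97066562022107))
ring [ 0.894 -0.194  0.   ] (np.float64(337.42654543040163), np.float64(81.08533446072772))
mill [0.949 0.206 0.   ] (np.float64(180.0840241865551), np.float64(63.379130151848045))
cup [0.903 0.074 0.   ] (np.float64(232.40854103782405), np.float64(79.86244186396257))
canister [0.881 0.237 0.   ] (np.float64(168.4826586312968), np.float64(89.92788042129725))
0.2 [(array([0.797, 0.525]), array([246.,  86.])), (array([ 0.794, -0.044]), array([358., 142.])), (array([ 0.793, -0.618]), array([593., 259.]))]
0.3 [(array([0.762, 0.458]), array([245.,  61.])), (array([ 0.76 , -0.042]), array([349., 105.])), (array([ 0.758, -0.547]), array([554., 192.]))]
0.4 [(array([0.727, 0.39 ]), array([244.,  32.])), (array([ 0.725, -0.041]), array([338.,  64.])), (array([ 0.724, -0.476]), array([514., 123.]))]
0.5 [(array([0.692, 0.323]), array([242.,  -2.])), (array([ 0.69 , -0.039]), array([326.,  18.])), (array([ 0.689, -0.405]), array([472.,  52.]))]
0.6 [(array([0.657, 0.256]), array([240., -43.])), (array([ 0.656, -0.038]), array([312., -35.])), (array([ 0.655, -0.334]), array([429., -23.]))]
0.7 [(array([0.622, 0.188]), array([237., -93.])), (array([ 0.621, -0.036]), array([296., -96.])), (array([ 0.62 , -0.263]), array([ 384., -101.]))]
0.8 [(array([0.587, 0.121]), array([ 234., -156.])), (array([ 0.586, -0.035]), array([ 278., -167.])), (array([ 0.586, -0.193]), array([ 337., -182.]))]
```

```bash
cat >> h.py <<'E'
from scipy.spatial.transform import Rotation as Rn
M=np.array([.5748,-.0839,0]); YAW=.647
ST=Rn.from_euler('z',YAW).as_matrix()
def state():
    s=robot.observe(); return s,np.array(s["tool_pos"]),Rn.from_euler('xyz',s["tool_rot"]).as_matrix()
def tipstand():
    s,p,R=state(); F=p+.178*R[:,2]; return ST.T@(F-M)
def go(F,R):
    "tool-axis translation (current axes) then rotvec to put the fingertip at stand point F with rotation R"
    s,p,R0=state(); t=M+ST@np.asarray(F)-.178*R[:,2]; d=t-p
    print("tcp",t.round(3),"d tool",(R0.T@d).round(4),"rot",Rn.from_matrix(R0.T@R).as_rotvec().round(3))
def tool(yaw,a):  # tool-down at stand yaw, then ry=a
    return ST@Rn.from_euler('z',yaw).as_matrix()@np.diag([1.,-1,-1])@Rn.from_euler('y',a).as_matrix()
E
python3 - <<'E'
from h import *
print(tipstand())
R=tool(0,.6);print(ST.T@R)
go([-.12,0,.36],tool(0,0)); go([-.12,0,.36],R)
E
```

```text
[0.0206262  0.71631059 0.2265238 ]
[[ 8.25335615e-01 -2.13619223e-17  5.64642473e-01]
 [-2.03127665e-17 -1.00000000e+00 -4.83416391e-17]
 [ 5.64642473e-01  0.00000000e+00 -8.25335615e-01]]
tcp [ 0.479 -0.156  0.538] d tool [-0.5039 -0.5283 -0.1333] rot [-0.     0.     2.186]
tcp [ 0.399 -0.217  0.507] d tool [-0.4459 -0.6103 -0.1022] rot [-0.652  0.338  2.108]
```
Go up .12 first: 4 rows of -.03. Then translation in tool (-.45,-.60): total 0.75: at .04/row 19 rows... Path from (.16,.5) to (.40,-.217): straight line; radius minimum at middle (.28,.14): r=.31 with tool at z .51; self-collision? min reach .35 for tool down. Do arc: first to (.42,.15) : d=(.26,-.35): tool x: -.248-.106=-.354; y: .079-.334=-.255. 12 rows (-.03,-.0215). Shaker/bottle below tip z .347: fine. Then to (.40,-.217): d(-.02,-.367): x: .019-.111=-.092; y -.006-.35=-.356: 10 rows (-.009,-.0356). Then rotate tool z 2.187: 18 rows .1215; combine rotation separate. Can rotate while translation but axes change. Just separate. Actually do yaw rotation at mid. Rotation about flange: fine.

Units first: shifts go in units of 5 mm. So -0.03 m is -6, -0.02 m is -4.

```bash
echo '{"ticks": [[0, 0, -6, 0, 0, 0], [0, 0, -6, 0, 0, 0], [0, 0, -6, 0, 0, 0], [0, 0, -4, 0, 0, 0]]}' | python3 drive.py 0 10
echo '{"ticks": [[-6, -4.2, 0, 0, 0, 0], [-6, -4.2, 0, 0, 0, 0], [-6, -4.2, 0, 0, 0, 0], [-6, -4.2, 0, 0, 0, 0], [-6, -4.2, 0, 0, 0, 0], [-6, -4.2, 0, 0, 0, 0]]}' | python3 drive.py
echo '{"ticks": [[-6, -4.2, 0, 0, 0, 0], [-6, -4.2, 0, 0, 0, 0], [-6, -4.2, 0, 0, 0, 0], [-6, -4.2, 0, 0, 0, 0], [-6, -4.2, 0, 0, 0, 0], [-6, -4.2, 0, 0, 0, 0]]}' | python3 drive.py
echo '{"ticks": [[-1.8, -7, 0, 0, 0, 0], [-1.8, -7, 0, 0, 0, 0], [-1.8, -7, 0, 0, 0, 0], [-1.8, -7, 0, 0, 0, 0], [-1.8, -7, 0, 0, 0, 0]]}' | python3 drive.py
echo '{"ticks": [[-1.8, -7, 0, 0, 0, 0], [-1.8, -7, 0, 0, 0, 0], [-1.8, -7, 0, 0, 0, 0], [-1.8, -7, 0, 0, 0, 0], [-1.8, -7, 0, 0, 0, 0]]}' | python3 drive.py
echo '{"ticks": [[0, 0, 0, 0, 0, 0.12], [0, 0, 0, 0, 0, 0.12], [0, 0, 0, 0, 0, 0.12], [0, 0, 0, 0, 0, 0.12], [0, 0, 0, 0, 0, 0.12], [0, 0, 0, 0, 0, 0.12]]}' | python3 drive.py
echo '{"ticks": [[0, 0, 0, 0, 0, 0.12], [0, 0, 0, 0, 0, 0.12], [0, 0, 0, 0, 0, 0.12], [0, 0, 0, 0, 0, 0.12], [0, 0, 0, 0, 0, 0.12], [0, 0, 0, 0, 0, 0.12]]}' | python3 drive.py
echo '{"ticks": [[0, 0, 0, 0, 0, 0.125], [0, 0, 0, 0, 0, 0.125], [0, 0, 0, 0, 0, 0.125], [0, 0, 0, 0, 0, 0.125], [0, 0, 0, 0, 0, 0.125], [0, 0, 0, 0, 0, 0.12]]}' | python3 drive.py
echo '{"ticks": [[0, 0, 0, 0, 0.12, 0], [0, 0, 0, 0, 0.12, 0], [0, 0, 0, 0, 0.12, 0], [0, 0, 0, 0, 0.12, 0], [0, 0, 0, 0, 0.12, 0], [0, 0, 0, 0, 0, 0]]}' | python3 drive.py
python3 -c "
from h import *
print(tipstand(),robot.observe()['qpos']);go([-.05,0,.36],tool(0,.6));go([.13,0,.36],tool(0,.6))"
```

```text
time: 0.63
tool_pos: [0.1594, 0.5, 0.5177]
tool_rot: [3.138, 0.0, 2.833]
contact_force: [1.8, 0.1, 0.8]
opening: 0.07
grip_force: 0.0
time: 1.13
tool_pos: [0.2932, 0.3239, 0.5148]
tool_rot: [3.141, 0.0, 2.833]
contact_force: [0.7, 0.2, -0.2]
opening: 0.0298
grip_force: 0.0
time: 1.63
tool_pos: [0.4265, 0.149, 0.5149]
tool_rot: [3.141, 0.0, 2.833]
contact_force: [1.2, 0.3, 0.4]
opening: 0.0007
grip_force: 0.0
time: 2.05
tool_pos: [0.415, -0.0313, 0.5148]
tool_rot: [3.141, 0.0, 2.833]
contact_force: [1.0, 0.6, 0.3]
opening: 0.0002
grip_force: 0.0
time: 2.47
tool_pos: [0.4047, -0.2118, 0.5148]
tool_rot: [3.142, 0.0, 2.833]
contact_force: [0.5, -0.1, -0.4]
opening: 0.0002
grip_force: 0.0
time: 2.97
tool_pos: [0.4052, -0.2102, 0.5146]
tool_rot: [3.142, -0.0, 2.107]
contact_force: [0.2, -0.7, 0.7]
opening: -0.0001
grip_force: 0.0
time: 3.47
tool_pos: [0.4052, -0.2101, 0.5147]
tool_rot: [-3.141, -0.0, 1.387]
contact_force: [-1.0, 0.5, 0.6]
opening: 0.0006
grip_force: 0.0
time: 3.97
tool_pos: [0.4052, -0.2101, 0.5146]
tool_rot: [-3.141, -0.0, 0.642]
contact_force: [-0.6, 0.1, -0.3]
opening: 0.0006
grip_force: 0.0
time: 4.47
tool_pos: [0.4048, -0.2105, 0.5143]
tool_rot: [-3.14, -0.605, 0.645]
contact_force: [0.0, -1.0, -0.8]
opening: 0.0008
grip_force: 0.0
[-0.11077378  0.00154086  0.36787406] [-0.82779081  0.10155511  1.60366494  0.6110764   1.40613392  0.00349931]
tcp [ 0.455 -0.175  0.507] d tool [0.0464 0.0014 0.041 ] rot [-0.    -0.005 -0.002]
tcp [ 0.598 -0.066  0.507] d tool [0.1944 0.0012 0.1434] rot [-0.    -0.005 -0.002]
```

Scaled: 0.0245 m is 4.9, 0.0175 m is 3.5.

```bash
echo '{"ticks": [[4.9, 0, 3.5, 0, 0, 0], [4.9, 0, 3.5, 0, 0, 0], [4.9, 0, 3.5, 0, 0, 0], [4.9, 0, 3.5, 0, 0, 0]]}' | python3 drive.py
echo '{"ticks": [[4.9, 0, 3.5, 0, 0, 0], [4.9, 0, 3.5, 0, 0, 0], [4.9, 0, 3.5, 0, 0, 0], [4.9, 0, 3.5, 0, 0, 0]]}' | python3 drive.py
echo '{"ticks": [[-2.2, 0, 3.3, 0, 0, 0], [-2.2, 0, 3.3, 0, 0, 0], [-2.2, 0, 3.3, 0, 0, 0], [0, 0, 0, 0, 0, 0]]}' | python3 drive.py
python3 -c "
from h import *
print(tipstand(),robot.observe()['qpos'])
c=robot.read_camera('side');cv2.imwrite('pics/s1.png',cv2.resize(c['image'][20:300,180:420,::-1],None,fx=2,fy=2))"
```

```text
time: 4.8
tool_pos: [0.5022, -0.1366, 0.5123]
tool_rot: [3.14, -0.596, 0.648]
contact_force: [-0.3, 0.2, 0.5]
opening: 0.0004
grip_force: 0.0
time: 5.13
tool_pos: [0.5984, -0.0634, 0.5097]
tool_rot: [3.14, -0.597, 0.649]
contact_force: [-0.1, -0.9, 0.2]
opening: 0.0005
grip_force: 0.0
time: 5.47
tool_pos: [0.5976, -0.0637, 0.4458]
tool_rot: [-3.135, -0.592, 0.646]
contact_force: [-0.3, 0.6, -0.8]
opening: 0.0004
grip_force: 0.0
[0.12966078 0.00341688 0.29804415] [-0.34519104  0.37018831  1.43337366  0.56719906  1.06589473  0.36642829]
```

View pics/s1.png

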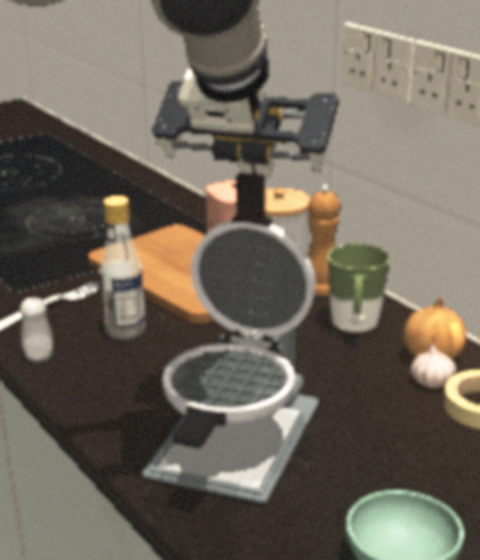

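The fingertips are behind the lid handle (crop pixel 250,195), centred on it, and the lid hasn't moved. Next I'll work out the closing arc in tool axes.

```bash
python3 - <<'E'
from h import *
a=.6; x=np.array([np.cos(a),np.sin(a)]); z=np.array([np.sin(a),-np.cos(a)]); p=tipstand()[[0,2]]
for th in(1.5,1.3,1.1,.9,.7,.5,.35,.2,.1,0,-.03):
    o=np.array([-np.cos(th),np.sin(th)]);n=np.array([np.sin(th),np.cos(th)]);H=np.array([.082,.105])
    C=H+.213*o+.015*n+.018*z if th>np.pi/2-a else H+.192*o+.015*n
    F=C+.0095*x; d=F-p; print(th,F.round(3),"dx %.3f dz %.3f"%(d@x,d@z)); p=F
E
```

```text
1.5 [0.1   0.309] dx -0.020 dz -0.024
1.3 [0.057 0.305] dx -0.037 dz -0.020
1.1 [0.017 0.292] dx -0.041 dz -0.013
0.9 [-0.018  0.27 ] dx -0.041 dz -0.001
0.7 [-0.047  0.246] dx -0.038 dz 0.004
0.5 [-0.071  0.216] dx -0.037 dz 0.011
0.35 [-0.085  0.19 ] dx -0.026 dz 0.013
0.2 [-0.095  0.163] dx -0.024 dz 0.017
0.1 [-0.1    0.144] dx -0.014 dz 0.013
0 [-0.102  0.125] dx -0.013 dz 0.014
-0.03 [-0.103  0.12 ] dx -0.004 dz 0.005
```

Scaled: -0.012 m is -2.4, -0.013 m is -2.6.

```bash
echo '{"ticks": [[-2, 0, -2, 0, 0, 0], [-2, 0, -2, 0, 0, 0], [-2.4, 0, -1.4, 0, 0, 0], [-2.4, 0, -1.4, 0, 0, 0], [-2.6, 0, -1.2, 0, 0, 0]]}' | python3 drive.py
echo '{"ticks": [[-2.6, 0, -0.8, 0, 0, 0], [-2.8, 0, -0.8, 0, 0, 0], [-2.8, 0, -1, 0, 0, 0], [-2.8, 0, -0.2, 0, 0, 0], [-2.8, 0, 0, 0, 0, 0], [-2.6, 0, 0, 0, 0, 0]]}' | python3 drive.py
python3 -c "
from h import *
print(tipstand())"
echo '{"ticks": [[-2.6, 0, 0.2, 0, 0, 0], [-2.6, 0, 0.2, 0, 0, 0], [-2.4, 0, 0.2, 0, 0, 0], [-2.4, 0, 0.6, 0, 0, 0], [-2.4, 0, 0.8, 0, 0, 0], [-2.6, 0, 0.8, 0, 0, 0]]}' | python3 drive.py
echo '{"ticks": [[-2.6, 0, 1.2, 0, 0, 0], [-2.6, 0, 1.4, 0, 0, 0], [-2.4, 0, 1.6, 0, 0, 0], [-2.4, 0, 1.8, 0, 0, 0]]}' | python3 drive.py
python3 -c "
from h import *
print(tipstand())"

```

```text
time: 5.93
tool_pos: [0.5411, -0.1072, 0.4537]
tool_rot: [3.137, -0.602, 0.65]
contact_force: [0.4, 1.9, 1.5]
opening: 0.0003
grip_force: 1.0
time: 6.43
tool_pos: [0.4808, -0.1531, 0.4187]
tool_rot: [3.136, -0.602, 0.65]
contact_force: [0.2, -0.3, 2.5]
opening: 0.0003
grip_force: 0.9
[-0.01595772  0.0007634   0.27193128]
time: 6.93
tool_pos: [0.4381, -0.1855, 0.3644]
tool_rot: [3.136, -0.601, 0.65]
contact_force: [1.2, 1.7, 0.3]
opening: 0.0
grip_force: 0.6
time: 7.27
tool_pos: [0.4188, -0.2003, 0.3111]
tool_rot: [3.137, -0.601, 0.65]
contact_force: [-0.2, 0.6, 0.0]
opening: 0.0005
grip_force: 0.5
[-0.09398443  0.00056081  0.1642806 ]
```

Scaled: -0.005 m is -1, -0.008 m is -1.6.

```bash
echo '{"ticks": [[-1.6, 0, 1.4, 0, 0, 0], [-1.4, 0, 1.2, 0, 0, 0], [-1.4, 0, 1.4, 0, 0, 0], [-1, 0, 1.2, 0, 0, 0], [0, 0, 0, 0, 0, 0]]}' | python3 drive.py
python3 -c "
from h import *
print(tipstand())
c=robot.read_camera('side');cv2.imwrite('pics/s2.png',cv2.resize(c['image'][60:300,180:420,::-1],None,fx=2.4,fy=2.4))"
```

```text
time: 7.68
tool_pos: [0.4131, -0.2046, 0.273]
tool_rot: [3.14, -0.6, 0.647]
contact_force: [-0.4, -0.3, 0.8]
opening: 0.0005
grip_force: 0.1
[-0.1012671   0.00102463  0.12612627]
```

View pics/s2.png

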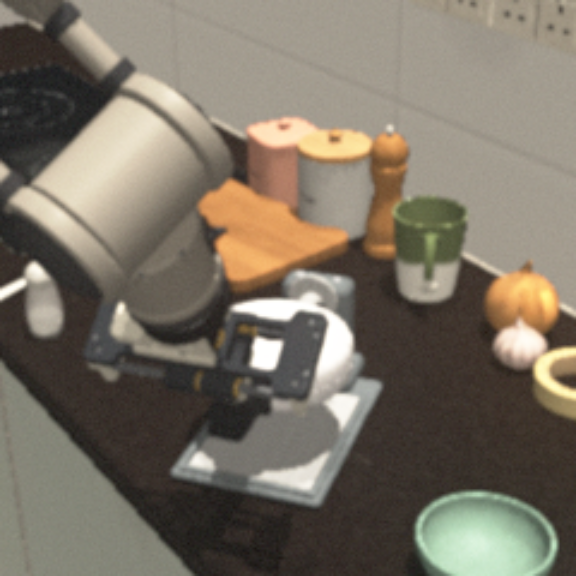

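The lid is down over the shell (disc near 290,350) and the fingers are on the handle. I'll press in small steps until the stop shows in the force reading.

```bash
for i in 1; do echo '{"ticks": [[-0.2, 0, 0.5, 0, 0, 0], [0, 0, 0, 0, 0, 0]]}' | python3 drive.py; echo '{"ticks": [[-0.2, 0, 0.5, 0, 0, 0], [0, 0, 0, 0, 0, 0]]}' | python3 drive.py; echo '{"ticks": [[-0.2, 0, 0.5, 0, 0, 0], [0, 0, 0, 0, 0, 0]]}' | python3 drive.py;done;python3 -c "
from h import *
print(tipstand())"
```

```text
time: 7.9
tool_pos: [0.414, -0.2041, 0.2715]
tool_rot: [3.138, -0.6, 0.65]
contact_force: [-9.3, -2.6, 13.2]
opening: 0.0004
grip_force: 6.0
time: 8.07
tool_pos: [0.4142, -0.2041, 0.2705]
tool_rot: [3.136, -0.601, 0.652]
contact_force: [-21.9, -5.6, 30.7]
opening: 0.0002
grip_force: 15.2
time: 8.23
tool_pos: [0.4143, -0.2042, 0.2696]
tool_rot: [3.133, -0.602, 0.654]
contact_force: [-35.7, -9.4, 51.2]
opening: 0.0005
grip_force: 25.3
[-9.96852368e-02 -2.38797166e-05  1.22943288e-01]
```

Scaled: -0.03 m is -6, -0.02 m is -4.

```bash
echo '{"ticks": [[0, 0, -2, 0, 0, 0], [0, 0, -4, 0, 0, 0], [2, 0, -6, 0, 0, 0], [4, 0, -6, 0, 0, 0], [4, 0, -6, 0, 0, 0], [0, 0, 0, 0, 0, 0]]}' | python3 drive.py
python3 -c "
from h import *
go([0,-.08,.20],tool(np.pi/2,.3));print(tipstand())
c=robot.read_camera('side');d=robot.read_camera('top');cv2.imwrite('pics/s3.png',np.vstack([cv2.resize(c['image'][100:280,210:370,::-1],None,fx=2.,fy=2),cv2.resize(d['image'][140:260,210:370,::-1],None,fx=2,fy=2)]))"
```

```text
time: 8.73
tool_pos: [0.3945, -0.2195, 0.3992]
tool_rot: [3.126, -0.602, 0.656]
contact_force: [0.4, -0.4, 0.6]
opening: 0.0006
grip_force: 0.0
tcp [ 0.655 -0.19   0.37 ] d tool [0.1684 0.1327 0.1531] rot [ 0.696 -0.227 -1.413]
[-0.12476825 -0.00140619  0.25247137]
```

View pics/s3.png

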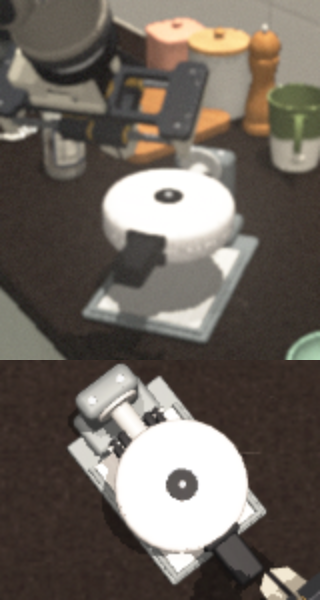

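The lid is fully shut, with both handle halves together near (140,258) and the disc centre at (182,484) in the crop. The stand looks unmoved. Reorienting the tool for the turn.

```bash
echo '{"ticks": [[0, 0, 0, 0, -0.12, 0], [0, 0, 0, 0, -0.12, 0], [0, 0, 0, 0, -0.12, 0], [0, 0, 0, 0, -0.12, 0], [0, 0, 0, 0, -0.12, 0]]}' | python3 drive.py
echo '{"ticks": [[0, 0, 0, 0, 0, -0.12], [0, 0, 0, 0, 0, -0.12], [0, 0, 0, 0, 0, -0.12], [0, 0, 0, 0, 0, -0.12], [0, 0, 0, 0, 0, -0.12], [0, 0, 0, 0, 0, -0.12], [0, 0, 0, 0, 0, -0.12]]}' | python3 drive.py
echo '{"ticks": [[0, 0, 0, 0, 0, -0.12], [0, 0, 0, 0, 0, -0.12], [0, 0, 0, 0, 0, -0.12], [0, 0, 0, 0, 0, -0.12], [0, 0, 0, 0, 0, -0.12], [0, 0, 0, 0, 0, -0.13], [0, 0, 0, 0, 0, 0]]}' | python3 drive.py
python3 -c "
from h import *
T=robot.read_camera('top');print(onz(T,301,202,.129));print(tipstand(),robot.observe()['qpos']);go([0,-.085,.19],tool(np.pi/2,0));go([0,-.085,.19],tool(np.pi/2,.3))"
```

```text
time: 9.25
tool_pos: [0.3937, -0.2186, 0.3911]
tool_rot: [-3.14, 0.006, 0.648]
contact_force: [-1.3, -0.2, -1.0]
opening: 0.0008
grip_force: 0.0
time: 9.83
tool_pos: [0.3937, -0.2184, 0.3906]
tool_rot: [-3.139, -0.002, 1.495]
contact_force: [0.8, -0.7, 0.3]
opening: 0.0005
grip_force: 0.0
time: 10.42
tool_pos: [0.3937, -0.2185, 0.3907]
tool_rot: [-3.141, -0.003, 2.218]
contact_force: [-0.3, -0.1, -0.8]
opening: 0.0004
grip_force: 0.0
[ 0.57641065 -0.08452859  0.129     ]
[-0.22572597  0.00223835  0.21294626] [-6.77232693e-01  2.18998992e-01  1.73777027e+00  1.86172243e-04
  1.18760151e+00 -1.31762772e+00]
tcp [ 0.626 -0.152  0.368] d tool [-0.0853  0.2262  0.0226] rot [-0.001 -0.003 -0.007]
tcp [ 0.658 -0.194  0.36 ] d tool [-0.1379  0.2266  0.0304] rot [ 0.     0.297 -0.007]
```

```bash
cat > a.py <<'E'
from h import *
a=.15; x=np.array([np.cos(a),np.sin(a)]); z=np.array([np.sin(a),-np.cos(a)]); p=np.array([-.07,.17])
for ph in np.radians([0,10,20,30,40,50,60]):
    C=np.array([0,.105])+.055*np.array([-np.cos(ph),-np.sin(ph)])+.024*np.array([-np.sin(ph),np.cos(ph)])
    F=C-.0095*x; d=F-p; print(np.degrees(ph).round(),F.round(4),"dx %.4f dz %.4f"%(d@x,d@z)); p=F
E
python3 a.py; python3 -c "
from h import *
go([-.02,-.07,.17],tool(np.pi/2,.15))"
```

```text
0.0 [-0.0644  0.1276] dx -0.0008 dz 0.0428
10.0 [-0.0677  0.1177] dx -0.0048 dz 0.0093
20.0 [-0.0693  0.1073] dx -0.0031 dz 0.0100
30.0 [-0.069   0.0969] dx -0.0013 dz 0.0104
40.0 [-0.067   0.0866] dx 0.0005 dz 0.0104
50.0 [-0.0631  0.0769] dx 0.0023 dz 0.0102
60.0 [-0.0577  0.0679] dx 0.0041 dz 0.0096
tcp [ 0.617 -0.173  0.346] d tool [-0.0971  0.2063  0.0446] rot [-0.     0.147 -0.007]
```

Scaled: 0.026 m is 5.2, -0.012 m is -2.4.

```bash
echo '{"ticks": [[-2.4, 5.2, 0, 0, 0, 0], [-2.4, 5.2, 0, 0, 0, 0], [-2.4, 5.2, 0, 0, 0, 0], [-2.4, 5.2, 0, 0, 0, 0], [-2.4, 5.2, 0, 0, 0, 0], [-2.4, 5.2, 0, 0, 0, 0], [-2.4, 5, 0, 0, 0, 0], [-2.4, 5, 0, 0, 0, 0]]}' | python3 drive.py
echo '{"ticks": [[0, 0, 0, 0, 0.075, 0], [0, 0, 0, 0, 0.075, 0], [0, 0, 4, 0, 0, 0], [0, 0, 4, 0, 0, 0], [0, 0, 0, 0, 0, 0]]}' | python3 drive.py
python3 -c "
from h import *
print(tipstand(),robot.observe()['qpos'])"
```

```text
time: 11.13
tool_pos: [0.6176, -0.1716, 0.391]
tool_rot: [-3.141, -0.002, 2.209]
contact_force: [-0.3, -0.3, 0.0]
opening: 0.0004
grip_force: 0.0
time: 11.55
tool_pos: [0.6119, -0.1669, 0.3475]
tool_rot: [-3.136, -0.158, 2.209]
contact_force: [-0.3, 0.1, -0.4]
opening: 0.0002
grip_force: 0.0
[-0.02107296 -0.06059647  0.17170884] [-0.4037033   0.62251883  1.22464663  0.07573077  1.43398643 -1.05758924]
```

Units first: shifts go in units of 5 mm. So 0.014 m is 2.8, -0.008 m is -1.6.

```bash
echo '{"ticks": [[-1.6, 0, 2.8, 0, 0, 0], [0, 0, 2.8, 0, 0, 0], [-0.2, 0, 2.8, 0, 0, 0], [-0.4, 0, 1, 0, 0, 0], [-0.4, 0, 1, 0, 0, 0]]}' | python3 drive.py
echo '{"ticks": [[-0.4, 0, 1, 0, 0, 0], [-0.2, 0, 1, 0, 0, 0], [-0.2, 0, 1, 0, 0, 0], [0, 0, 1, 0, 0, 0]]}' | python3 drive.py
echo '{"ticks": [[0, 0, 1, 0, 0, 0], [0.2, 0, 1, 0, 0, 0], [0.2, 0, 1, 0, 0, 0], [0.2, 0, 1, 0, 0, 0]]}' | python3 drive.py
echo '{"ticks": [[0.4, 0, 1, 0, 0, 0], [0.4, 0, 1, 0, 0, 0], [0, 0, 0, 0, 0, 0]]}' | python3 drive.py
python3 -c "
from h import *
print(tipstand())
c=robot.read_camera('side');cv2.imwrite('pics/s4.png',cv2.resize(c['image'][60:300,180:420,::-1],None,fx=2.,fy=2.))"
```

```text
time: 11.97
tool_pos: [0.616, -0.1718, 0.2991]
tool_rot: [-3.141, -0.151, 2.212]
contact_force: [-0.8, 0.9, 3.7]
opening: 0.0007
grip_force: 1.6
time: 12.3
tool_pos: [0.6171, -0.1734, 0.2797]
tool_rot: [3.14, -0.145, 2.212]
contact_force: [2.7, -5.9, 4.2]
opening: 0.0005
grip_force: 3.2
time: 12.63
tool_pos: [0.614, -0.1692, 0.2604]
tool_rot: [3.139, -0.142, 2.212]
contact_force: [5.1, -7.7, 2.4]
opening: 0.0003
grip_force: 3.7
time: 12.88
tool_pos: [0.6103, -0.1643, 0.2499]
tool_rot: [3.14, -0.145, 2.212]
contact_force: [4.8, -5.3, -1.0]
opening: 0.0004
grip_force: 2.8
[-0.01966564 -0.05981919  0.07375622]
```

View pics/s4.png

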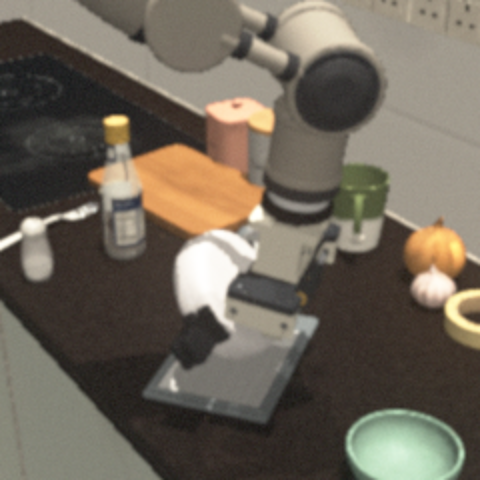

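The head has turned about 50–55°, with the raised left rim near (205,255). The stand is still in place. I'll back out, cross over to the left side and push it on from there.

```bash
cat > b.py <<'E'
from h import *
a=.15; x=np.array([np.cos(a),np.sin(a)]); z=np.array([np.sin(a),-np.cos(a)]); p=np.array([.095,.135])
for D in [50,60,70,80,90,100,110,120,130,140,150,160,170,180]:
    ph=np.radians(D); l=np.array([np.cos(ph),np.sin(ph)]); n=np.array([l[1],-l[0]]); o=np.array([0,.105])
    C=o+.066*l+.024*n+.015*z if D<=95 else o+.052*l+.024*n
    F=C+.0095*x; d=F-p; print(D,F.round(4),"dx %.4f dz %.4f"%(d@x,d@z)); p=F
E
echo '{"ticks": [[-1, 0, -2, 0, 0, 0], [-1, 0, -4, 0, 0, 0], [0, 0, -7, 0, 0, 0], [0, 0, -7, 0, 0, 0], [0, 0, -7, 0, 0, 0], [0, 0, -7, 0, 0, 0]]}' | python3 drive.py
python3 -c "
from h import *
go([-.02,.11,.235],tool(np.pi/2,.15));print(tipstand())"; python3 b.py
```

```text
time: 13.43
tool_pos: [0.6307, -0.1914, 0.418]
tool_rot: [3.142, -0.151, 2.213]
contact_force: [0.6, -1.4, -0.2]
opening: 0.0004
grip_force: 0.0
tcp [ 0.509 -0.029  0.411] d tool [ 0.1995 -0.0008  0.0374] rot [ 0.001 -0.001 -0.005]
[-0.02008733 -0.09270903  0.2420223 ]
50 [0.0724 0.1267] dx -0.0235 dz 0.0048
60 [0.0654 0.1367] dx -0.0054 dz -0.0110
70 [0.0568 0.1454] dx -0.0073 dz -0.0099
80 [0.0467 0.1524] dx -0.0089 dz -0.0084
90 [0.0356 0.1576] dx -0.0102 dz -0.0068
100 [0.024  0.1618] dx -0.0109 dz -0.0059
110 [0.0142 0.1635] dx -0.0095 dz -0.0031
120 [0.0042 0.1635] dx -0.0099 dz -0.0015
130 [-0.0056  0.1617] dx -0.0100 dz 0.0003
140 [-0.015   0.1582] dx -0.0098 dz 0.0020
150 [-0.0236  0.1532] dx -0.0093 dz 0.0037
160 [-0.0313  0.1468] dx -0.0085 dz 0.0052
170 [-0.0376  0.1391] dx -0.0075 dz 0.0066
180 [-0.0426  0.1304] dx -0.0062 dz 0.0078
```

Scaled: 0.033 m is 6.6, 0.005 m is 1.

```bash
echo '{"ticks": [[6.6, 0, 1, 0, 0, 0], [6.6, 0, 1, 0, 0, 0], [6.6, 0, 1, 0, 0, 0], [6.6, 0, 1, 0, 0, 0], [6.6, 0, 1, 0, 0, 0], [6.6, 0, 1, 0, 0, 0]]}' | python3 drive.py
echo '{"ticks": [[-0.8, 0, 5, 0, 0, 0], [-0.8, 0, 5, 0, 0, 0], [-1, 0, 5, 0, 0, 0], [-1, 0, 5, 0, 0, 0], [0, 0, 0, 0, 0, 0]]}' | python3 drive.py
python3 -c "
from h import *
print(tipstand())"
```

```text
time: 13.93
tool_pos: [0.5095, -0.0298, 0.4164]
tool_rot: [3.141, -0.151, 2.212]
contact_force: [0.5, 0.0, 0.1]
opening: 0.0002
grip_force: 0.0
time: 14.35
tool_pos: [0.5111, -0.033, 0.3108]
tool_rot: [-3.136, -0.157, 2.212]
contact_force: [-0.3, -0.0, -1.0]
opening: 0.0005
grip_force: 0.0
[-0.02090795  0.10678479  0.13497815]
```

Now push: first to contact, then along the arc to 180°.

```bash
echo '{"ticks": [[-2.4, 0, 0.4, 0, 0, 0], [-2.4, 0, 0.4, 0, 0, 0], [-2.2, 0, 0, 0, 0, 0], [-1, 0, -2, 0, 0, 0], [-1.4, 0, -2, 0, 0, 0]]}' | python3 drive.py
echo '{"ticks": [[-1.8, 0, -1.6, 0, 0, 0], [-2, 0, -1.4, 0, 0, 0], [-2.2, 0, -1.2, 0, 0, 0]]}' | python3 drive.py
python3 -c "
from h import *
print(tipstand())"
echo '{"ticks": [[-2, 0, -0.6, 0, 0, 0], [-2, 0, -0.4, 0, 0, 0], [-2, 0, 0, 0, 0, 0], [-2, 0, 0.4, 0, 0, 0]]}' | python3 drive.py
echo '{"ticks": [[-1.8, 0, 0.8, 0, 0, 0], [-1.6, 0, 1, 0, 0, 0], [-0.8, 0, 0.6, 0, 0, 0], [-0.8, 0, 0.6, 0, 0, 0]]}' | python3 drive.py
python3 -c "
from h import *
print(tipstand())
c=robot.read_camera('side');cv2.imwrite('pics/s5.png',cv2.resize(c['image'][60:300,180:420,::-1],None,fx=2.,fy=2.))"
```

```text
time: 14.77
tool_pos: [0.5419, -0.073, 0.3243]
tool_rot: [-3.141, -0.153, 2.212]
contact_force: [-1.9, 2.9, -2.3]
opening: 0.0003
grip_force: 1.8
time: 15.02
tool_pos: [0.5617, -0.0996, 0.3414]
tool_rot: [3.141, -0.151, 2.213]
contact_force: [-2.3, 3.7, -2.4]
opening: 0.0002
grip_force: 2.0
[-0.01972714  0.02224602  0.16539532]
time: 15.35
tool_pos: [0.5858, -0.1317, 0.3378]
tool_rot: [3.141, -0.15, 2.213]
contact_force: [-2.2, 3.7, 0.6]
opening: 0.0003
grip_force: 1.9
time: 15.68
tool_pos: [0.5992, -0.1495, 0.3184]
tool_rot: [3.141, -0.149, 2.212]
contact_force: [-2.6, 1.0, 2.8]
opening: 0.0003
grip_force: 1.8
[-0.01995048 -0.04057223  0.14235076]
```

View pics/s5.png

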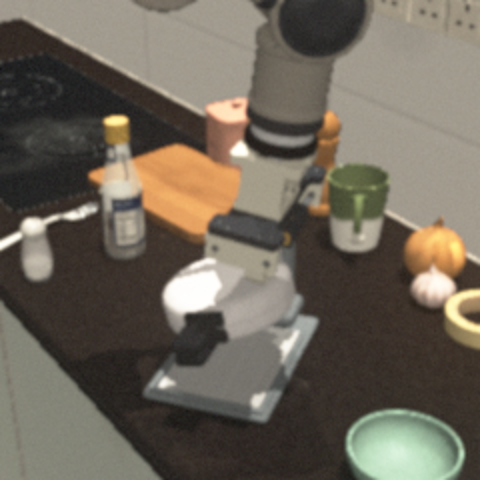

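The head is nearly over (disc near 235,300, handle tilted slightly). I'll press it down to the stop in small steps.

```bash
echo '{"ticks": [[-1, 0, 1, 0, 0, 0], [-0.8, 0, 1, 0, 0, 0], [0, 0, 0, 0, 0, 0]]}' | python3 drive.py; echo '{"ticks": [[-0.4, 0, 0.6, 0, 0, 0], [0, 0, 0, 0, 0, 0]]}' | python3 drive.py; echo '{"ticks": [[-0.2, 0, 0.6, 0, 0, 0], [0, 0, 0, 0, 0, 0]]}' | python3 drive.py;python3 -c "
from h import *
print(tipstand())"
```

```text
time: 15.98
tool_pos: [0.6035, -0.155, 0.3066]
tool_rot: [3.141, -0.15, 2.213]
contact_force: [1.0, 0.2, 1.2]
opening: 0.0001
grip_force: 0.6
time: 16.15
tool_pos: [0.6039, -0.1554, 0.306]
tool_rot: [3.141, -0.151, 2.213]
contact_force: [-5.8, 4.6, 12.7]
opening: 0.0
grip_force: 6.6
time: 16.32
tool_pos: [0.6039, -0.1555, 0.3056]
tool_rot: [3.14, -0.15, 2.214]
contact_force: [-11.8, 6.2, 30.0]
opening: 0.0003
grip_force: 14.7
[-0.01961824 -0.04798146  0.1295948 ]
```

Scaled: -0.035 m is -7, -0.03 m is -6.

```bash
echo '{"ticks": [[0, 0, -2, 0, 0, 0], [0, 0, -6, 0, 0, 0], [0, 0, -7, 0, 0, 0], [-4, 0, -7, 0, 0, 0], [-6, 0, -4, 0, 0, 0], [-6, 0, 0, 0, 0, 0], [0, 0, 0, 0, 0, 0]]}' | python3 drive.py
python3 -c "
from h import *
print(tipstand())
c=robot.read_camera('side');d=robot.read_camera('top');cv2.imwrite('pics/s6.png',np.vstack([cv2.resize(c['image'][130:280,190:400,::-1],None,fx=2.,fy=2),cv2.resize(d['image'][130:260,200:410,::-1],None,fx=2,fy=2)]))"
```

```text
time: 16.9
tool_pos: [0.6651, -0.2396, 0.416]
tool_rot: [-3.142, -0.147, 2.21]
contact_force: [-0.0, -0.9, -1.7]
opening: 0.0006
grip_force: 0.0
[-0.02158248 -0.15258108  0.23989115]
```

View pics/s6.png

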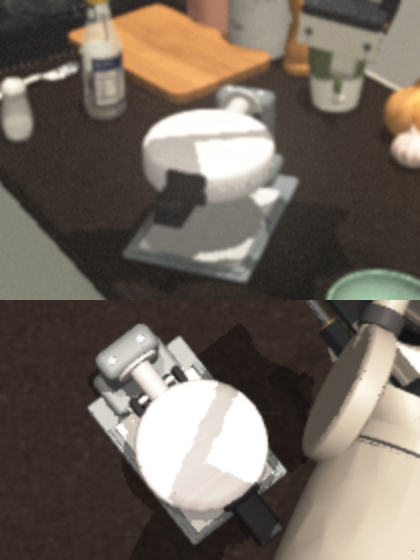

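The head lies level with the plain lower shell on top (no dark badge), the handle is flat and closed, and the stand and bystanders are in place. The robot is clear of everything.

```bash
python3 -c "
from cell import robot
print(robot.hand_in())"
```

```text
the job is handed in; nothing more can be done
None
```

I shut the lid to its stop, then turned the head over to its stop with the lid underneath. It took about 17 s, using fingertip pushes only; the last pictures show the stand and other items in place, and the job is handed in.

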